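# Prop the tilt-out bin open to air by the window

## Task

Prop the cream tilt-out bin open to air: swing its prop stay round from the rear rail until it clicks home in its end detent pointing at the bin's front, then push the sliding leg out, tipping the bin, until the red band on the rod has just come fully out of the black collar. Holding the leg at that mark, squeeze the blue cam lever fully closed, and finish with the hand still firmly gripping the leg and lever: do not let go. Leave the other things on the shelf where they are.

Things in the scene. Friction and masses are not known exactly. Their poses are not given: they have to be found in the camera images.
- bin_unit: stainless carrier of the tilt-out bin, fixed to the shelf: base plate 250 x 350 mm (x, y), two rear posts, rear rail along y (12 mm wide, 110 mm behind the origin, top 155 mm above the shelf). Origin: centre of the plate's underside, on the shelf; +x to the rear (rail), -x to the front (the bin tilts out this way), z up
- tilt_bin: cream plastic bin, wedge-shaped, open and empty: 290 wide (y), 180 deep, front wall 195 high and 5 thick, back wall 54 high (mm). Hinged on its lower front edge (its origin, 100 mm in front of and 35 mm above the unit's origin). z upright when shut, leans to the front as it tilts out (to 0.75 rad). Weight and hinge springs pull it shut: 4 to 6 N at the stay's height
- swing_arm (a joint): swing angle of the prop stay (rad), level, 190 mm above the shelf, about a vertical pin. 0: parked along the rail (unit's +y). Grows counter-clockwise from above to the firm stop at 1.571: pointing to the front (unit's -x). A spring-ball detent is passed at 1.09 to 1.33 (about 3.5 N at the bare tube); past it the arm seats itself at 1.55 to 1.57 and resists about 3 N back there
- stay_pin (a point): the pin about which the stay swings, at the stay's axis height (190 mm), 110 mm behind the unit's origin and 40 mm to its -y side. The hub there is 32 mm across and reaches 20 mm above the axis
- prop_leg: sliding leg of the stay: aluminium sleeve, 16 mm diameter, over a 10 mm steel rod. Origin on the pin's axis when fully in; x along the leg outwards, y to its left (lever side). Along x: black collar 55 to 80 mm, bare sleeve 80 to 170. Slides out 0 to 100 mm from fully in (starts 0 to 8). Lever open: about 1 N moves it, and it stays; lever closed: clamped
- finger_tab (a point): centre of the black finger tab's rear face: the tab sticks out sideways from the sleeve, 8 to 45 mm on the leg's -y side (away from the lever), 7 mm thick (122 to 129 mm along the leg's x), 20 mm high. Push it outwards (+x of the leg) from behind
- foot_tip (a point): outermost point of the leg's black rubber ball foot (20 mm ball), 190 mm along the leg's x. From about 15 mm of travel out it presses the bin's front wall and tips the bin; from then on the bin pushes the leg back in if it is let go with the lever open
- collar_edge (a point): point on the leg's axis at the rear end of the black collar (the end nearest to the pin); moves with the leg
- mark_edge (a point): point on the rod's axis at the outer edge (towards the foot) of the red length band, 10 mm wide around the rod. Its place varies: 110 to 140 mm from the pin. Covered by the leg until drawn out. The leg is at its mark when collar_edge meets this point: the whole band just shows
- cam_lever (a joint): angle of the blue cam lever (rad), on a vertical pin on the collar, 70 mm along the leg's x and 19 mm to its +y side. 0 to 0.05: open, tip leaning away from the leg; grows as the tip is pressed towards the leg; 0.42: parallel to it; 0.45: fully closed at its stop, past dead centre, stays and clamps. Stays where left; closing takes 3 to 6 N at the tip
- lever_tip (a point): tip of the blue lever, 50 mm from its pin; the lever is 7 mm thick, 16 mm high, its middle at the stay's axis height. Open, its outer side reaches 43 mm to the leg's +y side; closed, its outer face is 22.5 mm to that side and its tip 120 mm along the leg's x
- squeeze (a point): point on the leg, 112 mm along its x, 7 mm to its +y side, at axis height: middle of the closed pinch across sleeve and lever (30.5 mm wide closed, 72 mm when open), fingers closing along the leg's y. A 20 mm wide finger centred at this x just touches the tab's rear face
- bare_tube (a point): point on the leg's axis, 150 mm along its x: middle of the bare sleeve between tab and foot (free from 129 to 168 mm), 16 mm across, to be gripped from above for swinging
- teething_ring: bystander: red silicone teething ring, 70 mm across, 14 mm thick, lying flat; origin at the centre of its underside
- turtle_rattle: bystander: wooden turtle rattle, about 95 x 72 mm, 43 mm high; origin under its shell's centre
- clear_cup: bystander: clear plastic cup, 72 mm across the rim, 95 mm tall, upright; origin at the centre of its foot
- small_dish: bystander: small white ceramic dish, 100 mm across, 30 mm high; origin at the centre of its foot
- baby_bottle: bystander: white baby bottle with a green cap, 56 mm across, 140 mm tall, standing; origin at the centre of its foot
- puree_jar: bystander: small glass jar with an orange lid, 60 mm across, 75 mm tall, standing; origin at the centre of its foot
- feeding_spoon: bystander: green feeding spoon, 150 mm long, lying flat behind the bin unit; origin under its middle

How it is judged (in metres and radians):
On the way, in this order (a step that is already met when the one before it is completed fails the run):
1. the stay is swung out and seated in its end detent, the leg not yet drawn out (value of joint swing_arm above 1.48 rad and distance between collar_edge and mark_edge above 0.03 m and value of joint cam_lever below 0.15 rad), for 0.2 s.
2. the hand holds the leg at its mark, the lever still open (value of joint swing_arm above 1.48 rad and distance between collar_edge and mark_edge below 0.006 m and value of joint cam_lever below 0.15 rad and contact force between the fingers and prop_leg above 0.5 N), for 0.2 s.
3. the lever is fully closed with the leg held at its mark (value of joint swing_arm above 1.48 rad and distance between collar_edge and mark_edge below 0.006 m and value of joint cam_lever above 0.4 rad and contact force between the fingers and prop_leg above 2 N), for 0.3 s.
At the end, for the whole second after the job is handed in: Stay seated (over 1.48 rad), collar edge within 6 mm of the red band's outer edge, lever closed (over 0.40 rad), bin tilted out over 0.15 rad and resting on the leg's foot (over 0.5 N), fingers still on leg or lever with over 5 N, the grip point (tcp) within 50 mm of squeeze (value of joint swing_arm above 1.48 rad and distance between collar_edge and mark_edge below 0.006 m and value of joint cam_lever above 0.4 rad and contact force between the fingers and prop_leg above 5 N and distance between the grasp point and squeeze below 0.05 m and angle between tilt_bin's own z axis and vertical above 0.15 rad and contact force between prop_leg and tilt_bin above 0.5 N); the arm keeps its last pose, push and grip.
It fails at once if the lever is closed while the leg is away from its mark (value of joint cam_lever above 0.3 rad and distance between collar_edge and mark_edge above 0.01 m).
It fails at once if a bystander is moved by more than 25 mm or knocked over (distance of any of teething_ring, turtle_rattle, clear_cup, small_dish, baby_bottle, puree_jar, feeding_spoon from where it was at the start of the episode above 0.025 m or angle between any of teething_ring, turtle_rattle, clear_cup, small_dish, baby_bottle, puree_jar, feeding_spoon's own z axis and vertical above 0.5 rad).
It also fails if it takes over 51 s, if anything falls off the work surface, if the arm or the gripper's body presses on something with over 40 N, if the wrist force passes 120 N, or if a joint passes its speed limit or range.

## Robot

A 6-joint arm with a two-finger parallel gripper is mounted at the origin on the work surface. World frame = base frame: x ahead of the robot, y to its left, z up, the work surface at z = 0. Lengths are in m, angles in degrees, forces in N, time in s.
With the tool pointing down it reaches from about 0.35 to 0.875 m from the base axis. Payload 4.2 kg.
Tool frame: the origin (TCP) lies between the finger pads, 19 mm behind the fingertips; this is the grasp point; z points along the fingers, y is the line along which they close (so a half turn about z gives the same grasp; the last joint's range is limited). The gripper opens to 87 mm and grips with 3 to 60 N. Pads are 19 mm wide; open, the fingers measure 117 mm over their backs; the gripper's body (75 mm by 190 mm) begins 51 mm behind the grasp point.
Start: joints at [81.165, 22.042, 0.453, 0, -68.411, -14.817], TCP at [0.251, 0.572, 0.241] pointing down, gripper open.
Joint ranges: [-179.83, 179.83], [-69.29, 118.12], [-61.27, 80.66], [-181.25, 117.63], [-171.15, -9.14], [-177.46, 177.46]. Speed limits (degrees/s): [159.86, 159.86, 180, 180, 180, 180].

## Interface

Orientations are given as a 3x3 rotation matrix whose columns are the frame's x, y, z axes.
In Python, from station import r, imaging, models gives the robot as it stands. The module is installed in compiled form; this text tells all that it offers.
- The arm moves only by the tool apply_moves, never from a script. Its argument "moves" is a list of rows, each a list of 2 entries, a list of its own where there are three numbers: the shift along the tool's x, y, z in m, then the turn about the tool's z in degrees. A call has 1 to 5 rows; each row shifts and turns the commanded pose from where the row before left it, along the tool's axes as they then stand; what a row does not reach is not made up. A row lasts 1/12 s, in which the tool goes at most 41.7 mm and 7.16 degrees, less where a joint would pass 70% of its speed; a pose out of reach is approached as far as the arm can. A call is refused whole if a number of a shift passes 0.0417 or a number of a turn 7.16, either way. A call with a gripper value outside its range is refused whole. "hand" is the finger opening in m, from 0 to 0.087, set as the call begins (left out, the last holds). The fingers move at their own pace and stop on an object; the grip force is fixed at half the most. Time passes only in rows, so rows that do not move let the fingers close. It gives the time, the measured TCP pose, the force, the opening and the grip force at its end, in the units of the state.
- r.sense(): the state, without advancing time (a new reading comes with each control period).
- imaging.capture(name): name is "scene" or "top" or "wrist"; returns a dict with "frame" (480x640x3 uint8, blue, green, red), "intrinsics" (3x3 intrinsics, pixels), "dist" ([k1, k2, p1, p2, k3] as OpenCV has them; the pictures are not rectified), "eye" and "orientation" of the camera in the world. Camera axes: x right, y down, z forward; pixel columns grow to the right and rows downward; lengths in m; the calibration is good to about 2 mm. A picture is of the moment at which its call begins. There is no depth.
- r.finish_job(): hands the job in; it is judged then, once.
Trained networks look in a picture, given as the dict that the camera call returned (one of the last four; its "shot" number tells which), for a name from the list of things; names that differ only in an ending like _2 or _b are one class to them, and where a whole thing is asked for, a point or a joint stands for the part that bears it (a point fixed in the world has none). Each returns a list of dicts, best first, with "confidence" (0 to 1); they miss things now and then, are a little off and sometimes report something else, mostly with a low value. They report only what shows in the picture. A call takes as long as a camera call.
- models.cut_out(picture, target): "region" (480x640 bool, what is visible of it) and "extent" ([left, top, width, height] as shares, 0 to 1, of the picture: columns of its width, rows of its height, round what is visible of it).
- models.place_of(picture, target): "at" ([column, row] as shares, 0 to 1, of the picture: columns of its width, rows of its height: a listed point, or the origin of a listed thing).
The state is a dict: "time_s": time; "joints": joint angles; "joint_velocities": joint speeds; "effort": joint torques, N m; "tcp_pos": TCP position; "ee_rot": TCP orientation; "wrist_force": force on the tool from outside, world axes, zero at the start; "moment": the same for the moment, N m; "gripper_width": opening from 0.0 (shut) to 1.0 (fully open); "gripper_force": force on a finger pad.
Only numpy, scipy, OpenCV 4.12 (cv2) and the standard library are available. Lean on these libraries where they do the work, as an engineer would, in place of code of your own. Each camera call takes 0.05 s, during which the arm holds its last target. There are 200 camera calls.

## Working session

There is one attempt and no reset: what is moved stays moved. The work goes in short steps, Python scripts to look and compute and a tool call to move; the robot and the scene stay as the last step left them, time stands still between calls to the robot, and variables do not carry over. Pictures are saved under pics/ and viewed, at most 10 in all, crops included, and the job is handed in when it is done.

Besides the shell and the picture viewer there is one more tool, called after "Call:" as name([rows], argument=value, ...), one row to a line, values as JSON. apply_moves: Moves the arm, as the interface text tells. Its arguments: {"type":"object","properties":{"moves":{"type":"array"},"hand":{"type":"number"}},"required":["moves"]}

```bash
mkdir -p pics; cat > h.py <<'E'
import numpy as np, cv2
from station import r, imaging, models
def ray(p,uv):
    K=np.array(p["intrinsics"],float);d=np.array(p["dist"],float)
    n=cv2.undistortPoints(np.array([[uv]],float),K,d)[0,0]
    return np.array(p["eye"],float),np.array(p["orientation"],float)@np.array([n[0],n[1],1])
def on_z(p,uv,z):
    e,v=ray(p,uv);return e+v*(z-e[2])/v[2]
def px(p,X):
    R=np.array(p["orientation"],float);e=np.array(p["eye"],float)
    return cv2.projectPoints(((np.atleast_2d(X)-e)@R).astype(float),np.zeros(3),np.zeros(3),np.array(p["intrinsics"],float),np.array(p["dist"],float))[0][:,0]
def at(p,name):
    o=models.place_of(p,name)
    return [(np.array(a["at"])*[640,480],round(a["confidence"],2)) for a in o[:2]]
def tri(obs):
    A=np.zeros((3,3));b=np.zeros(3)
    for p,uv in obs:
        e,v=ray(p,uv);v=v/np.linalg.norm(v);M=np.eye(3)-np.outer(v,v);A+=M;b+=M@e
    return np.linalg.solve(A,b)
E
cat > a.py <<'E'
from h import *
np.set_printoptions(precision=4,suppress=True)
s=r.sense();print(s["tcp_pos"],s["ee_rot"],s["time_s"])
P={n:imaging.capture(n) for n in("scene","top","wrist")}
for n,p in P.items(): cv2.imwrite(f"pics/{n}0.png",p["frame"]); print(n,np.array(p["eye"]))
Z=dict(stay_pin=.19,finger_tab=.19,foot_tip=.19,collar_edge=.19,bare_tube=.19,lever_tip=.19,squeeze=.19,bin_unit=0,tilt_bin=.035,teething_ring=0,turtle_rattle=0,clear_cup=0,small_dish=0,baby_bottle=0,puree_jar=0,feeding_spoon=0)
for k,z in Z.items():
    O={n:at(p,k) for n,p in P.items()}
    for n in P:
        for uv,c in O[n]: print(k,n,uv,c,on_z(P[n],uv,z))
    if O["scene"] and O["top"]: print("   tri",tri([(P[n],O[n][0][0]) for n in("scene","top")]))
E
python3 a.py
```

```text
[0.2505 0.572  0.2402] [[ 0.9159 -0.4013 -0.0008]
 [-0.4013 -0.9159 -0.002 ]
 [ 0.0001  0.0022 -1.    ]] 0.0
scene [1.1457 0.0444 0.9995]
top [ 0.4001 -0.013   1.262 ]
wrist [0.3135 0.5454 0.3832]
stay_pin scene [313.984 237.888] 0.81 [ 0.6087 -0.0011  0.19  ]
stay_pin scene [358.08  210.912] 0.57 [0.5298 0.0891 0.19  ]
stay_pin top [321.216 229.104] 0.58 [0.6043 0.0023 0.19  ]
   tri [0.6053 0.0005 0.1852]
finger_tab scene [375.104 249.312] 0.77 [0.6263 0.1274 0.19  ]
finger_tab scene [406.72 242.88] 0.31 [0.6048 0.1933 0.19  ]
finger_tab top [165.888 227.088] 0.68 [0.6161 0.3613 0.19  ]
finger_tab top [473.216 268.992] 0.6 [ 0.5068 -0.3369  0.19  ]
   tri [0.625  0.2241 0.2635]
foot_tip scene [408.384 242.976] 0.71 [0.6048 0.1968 0.19  ]
foot_tip scene [376.192 225.888] 0.27 [0.5667 0.1291 0.19  ]
foot_tip top [236.992 230.784] 0.78 [0.6041 0.1953 0.19  ]
   tri [0.6043 0.1962 0.1892]
collar_edge scene [341.696 238.32 ] 0.7 [0.6049 0.057  0.19  ]
collar_edge scene [376.576 254.592] 0.54 [0.6389 0.1306 0.19  ]
collar_edge top [300.416 231.696] 0.92 [0.5992 0.0498 0.19  ]
   tri [0.6
[... 1577 characters left out ...]
 0.7 [ 0.3701 -0.4083  0.    ]
small_dish top [283.712 318.288] 0.64 [0.4056 0.1067 0.    ]
small_dish top [483.072 328.896] 0.57 [ 0.3696 -0.4098  0.    ]
   tri [ 0.5186 -0.0915  0.354 ]
baby_bottle scene [472.576 205.008] 0.61 [0.3377 0.4135 0.    ]
baby_bottle top [166.592 345.504] 0.56 [0.3387 0.4143 0.    ]
baby_bottle wrist [427.072  68.976] 0.55 [0.3406 0.421  0.    ]
   tri [0.3387 0.4134 0.0014]
puree_jar scene [171.328 238.08 ] 0.59 [ 0.515  -0.3845  0.    ]
puree_jar top [472.384 269.52 ] 0.81 [ 0.5243 -0.3921  0.    ]
   tri [ 0.5223 -0.3841  0.0118]
feeding_spoon scene [328.128 367.92 ] 0.97 [0.822  0.0483 0.    ]
feeding_spoon scene [373.888 251.184] 0.2 [0.5103 0.1438 0.    ]
```

```bash
python3 -c "
import cv2
a=cv2.imread('pics/top0.png');b=cv2.imread('pics/scene0.png')
a=cv2.resize(a[190:370,190:400],None,fx=2.8,fy=2.8,interpolation=2)
cv2.imwrite('pics/t0c.png',a)"
```

```text
(no output)
```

View pics/t0c.png

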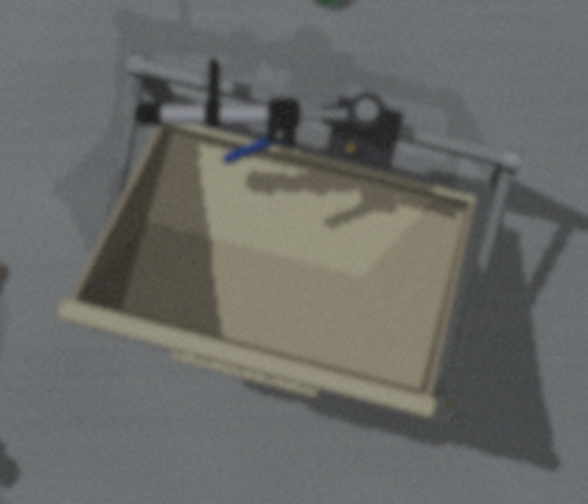

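View pics/scene0.png

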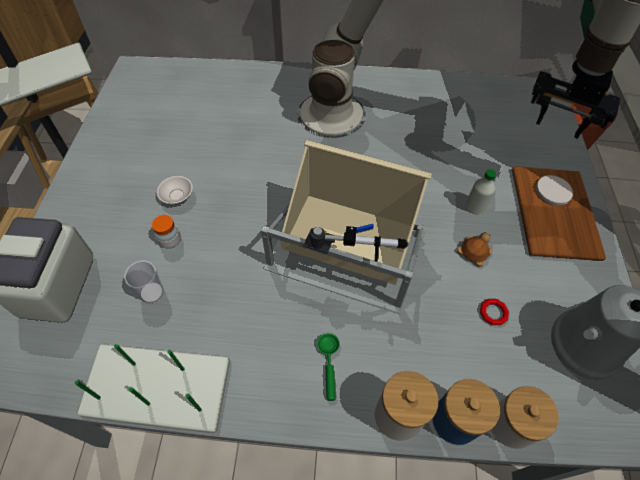

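The top view shows the unit yawed about -14°, with the leg (crop 140–370, 112) already partly swung off the rail (rail ends at crop (130,62) and (515,160)). The lever is on the bin side.

```bash
cat > b.py <<'E'
from h import *
np.set_printoptions(precision=4,suppress=True)
p=imaging.capture("top")
f=lambda x,y:(190+x/2.8,190+y/2.8)
a=on_z(p,f(130,62),.155);b=on_z(p,f(515,160),.155);print("rail",a,b,np.degrees(np.arctan2(*(a-b)[:2])))
fa=on_z(p,f(65,303),.23);fb=on_z(p,f(435,402),.23);print("front",fa,fb,np.degrees(np.arctan2(*(fa-fb)[:2])))
for n,uv,z in(("hub",f(368,107),.21),("foot",f(137,112),.19),("tube",f(185,114),.19),("collar_out",f(268,113),.19),("collar_in",f(298,113),.19)):print(n,on_z(p,uv,z))
E
python3 b.py
```

```text
rail [0.656  0.2041 0.155 ] [ 0.5657 -0.1195  0.155 ] 15.588844415819944
front [0.4493 0.2374 0.23  ] [ 0.3707 -0.0458  0.23  ] 15.525268046257022
hub [0.6025 0.0015 0.21  ]
foot [0.6059 0.1909 0.19  ]
tube [0.6034 0.1514 0.19  ]
collar_out [0.6029 0.0834 0.19  ]
collar_in [0.6025 0.0589 0.19  ]
```

```bash
cat > plan.py <<'E'
import numpy as np
# poses: (x,y,z,ang deg of tool x in world), tool down
def rows(poses):
    out=[]
    for a,b in zip(poses,poses[1:]):
        t=np.radians(a[3]);d=np.array(b[:3])-a[:3]
        x=d[0]*np.cos(t)+d[1]*np.sin(t);y=d[0]*np.sin(t)-d[1]*np.cos(t)
        out.append([[round(float(v),4) for v in(x,y,-d[2])],round(float(a[3]-b[3]),2)])
    for i in range(0,len(out),5):print(out[i:i+5])
def line(a,b,n):return [tuple(np.array(a)+(np.array(b)-a)*i/n) for i in range(n+1)]
def cur():
    from station import r
    s=r.sense();R=np.array(s["ee_rot"]);return (*s["tcp_pos"],np.degrees(np.arctan2(R[1,0],R[0,0])))
E
python3 -c "
from plan import *
rows(line(cur(),(.604,.154,.262,-90),15))"
```

```text
[[[0.0328, 0.0161, -0.0014], 4.42], [[0.0339, 0.0135, -0.0014], 4.42], [[0.0349, 0.0109, -0.0014], 4.42], [[0.0356, 0.0082, -0.0014], 4.42], [[0.0361, 0.0054, -0.0014], 4.42]]
[[[0.0364, 0.0026, -0.0014], 4.42], [[0.0365, -0.0002, -0.0014], 4.42], [[0.0364, -0.003, -0.0014], 4.42], [[0.036, -0.0058, -0.0014], 4.42], [[0.0355, -0.0086, -0.0014], 4.42]]
[[[0.0347, -0.0113, -0.0014], 4.42], [[0.0337, -0.014, -0.0014], 4.42], [[0.0326, -0.0165, -0.0014], 4.42], [[0.0312, -0.019, -0.0014], 4.42], [[0.0296, -0.0213, -0.0014], 4.42]]
```

Call:
apply_moves([
  [[0.033, 0.016, -0.0014], 4.42],
  [[0.034, 0.0135, -0.0014], 4.42],
  [[0.035, 0.011, -0.0014], 4.42],
  [[0.0355, 0.008, -0.0014], 4.42],
  [[0.036, 0.0055, -0.0014], 4.42],
], hand=0.05)

```text
time_s: 3.02
tcp_pos: [0.3695, 0.4317, 0.2485]
ee_rot: [[0.696, -0.718, 0.0], [-0.718, -0.696, 0.0], [-0.0, -0.0, -1.0]]
wrist_force: [0.6, 0.3, 0.0]
gripper_width: 0.709
gripper_force: 0.0
```

Call:
apply_moves([
  [[0.0365, 0.0025, -0.0014], 4.42],
  [[0.0365, 0, -0.0014], 4.42],
  [[0.0365, -0.003, -0.0014], 4.42],
  [[0.036, -0.006, -0.0014], 4.42],
  [[0.0355, -0.0085, -0.0014], 4.42],
])

```text
time_s: 3.43
tcp_pos: [0.4875, 0.2918, 0.2556]
ee_rot: [[0.374, -0.928, 0.0], [-0.928, -0.374, 0.0], [-0.0, -0.001, -1.0]]
wrist_force: [-0.0, 0.1, -0.2]
gripper_width: 0.581
gripper_force: 0.0
```

Call:
apply_moves([
  [[0.0345, -0.0115, -0.0014], 4.42],
  [[0.0335, -0.014, -0.0014], 4.42],
  [[0.0325, -0.0165, -0.0014], 4.42],
  [[0.031, -0.019, -0.0014], 4.42],
  [[0.0295, -0.0215, -0.0014], 4.42],
])

```text
time_s: 3.85
tcp_pos: [0.6055, 0.1532, 0.2625]
ee_rot: [[-0.003, -1.0, 0.0], [-1.0, 0.003, 0.0], [-0.0, -0.0, -1.0]]
wrist_force: [0.6, -0.6, -0.5]
gripper_width: 0.574
gripper_force: 0.0
```

Call:
apply_moves([
  [[0, 0, 0], 0],
  [[0, 0, 0], 0],
])

```text
time_s: 4.02
tcp_pos: [0.6054, 0.1532, 0.2617]
ee_rot: [[-0.002, -1.0, -0.001], [-1.0, 0.002, -0.0], [0.0, 0.001, -1.0]]
wrist_force: [0.1, -0.1, 0.1]
gripper_width: 0.573
gripper_force: 0.0
```

```bash
cat > c.py <<'E'
from h import *
from plan import cur
import sys
np.set_printoptions(precision=4,suppress=True)
print(np.array(cur()))
p=imaging.capture("wrist");cv2.imwrite(f"pics/{sys.argv[1]}.png",p["frame"]);print(p["eye"])
for k in("stay_pin","collar_edge","bare_tube","foot_tip","finger_tab","lever_tip","mark_edge","squeeze"):
    for uv,c in at(p,k): print(k,uv,c,on_z(p,uv,.19))
E
python3 c.py w1
```

```text
[  0.6054   0.1532   0.2617 -90.1255]
[0.6053 0.0852 0.4046]
stay_pin [282.368 215.424] 0.72 [0.6309 0.1263 0.19  ]
collar_edge [331.584  98.112] 0.87 [0.6012 0.0591 0.19  ]
bare_tube [326.208 260.496] 0.89 [0.6044 0.155  0.19  ]
finger_tab [282.688 215.808] 0.73 [0.6307 0.1265 0.19  ]
lever_tip [391.808 207.792] 0.93 [0.5649 0.1218 0.19  ]
squeeze [339.904 199.824] 0.92 [0.5962 0.1169 0.19  ]
```

View pics/w1.png

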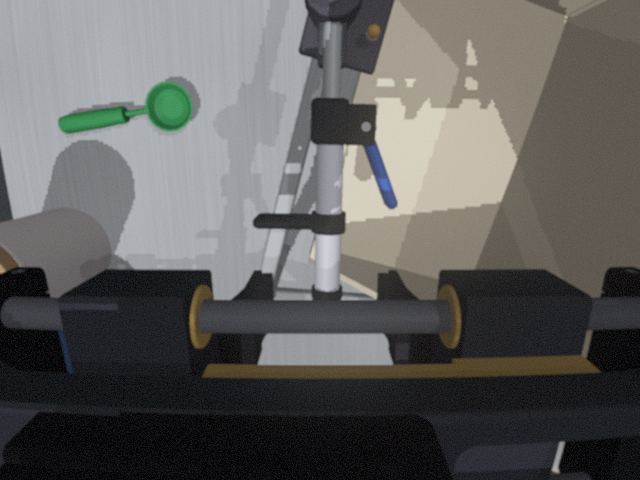

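Wrist view: tube axis at column ~327–333, tab at row ~221, collar rear edge at row ~98; the fingers straddle the tube between tab and foot.

Call:
apply_moves([
  [[-0.001, 0.001, 0.025], 0],
  [[-0.001, 0, 0.025], 0],
  [[0, 0, 0.02], 0],
  [[0, 0, 0], 0],
  [[0, 0, 0], 0],
])

```text
time_s: 4.88
tcp_pos: [0.6032, 0.1568, 0.1917]
ee_rot: [[0.002, -1.0, -0.002], [-1.0, -0.002, -0.001], [0.001, 0.002, -1.0]]
wrist_force: [0.5, 0.1, 1.2]
gripper_width: 0.576
gripper_force: 0.0
```

Call:
apply_moves([
  [[0, 0, 0], 0],
  [[0, 0, 0], 0],
  [[0, 0, 0], 0],
  [[0, 0, 0], 0],
  [[0, 0, 0], 0],
], hand=0.0)

```text
time_s: 5.3
tcp_pos: [0.6038, 0.1569, 0.1931]
ee_rot: [[0.001, -1.0, 0.001], [-1.0, -0.001, 0.001], [-0.001, -0.001, -1.0]]
wrist_force: [-0.3, 0.4, 0.1]
gripper_width: 0.282
gripper_force: 0.0
```

```bash
python3 -c "
from plan import *
c=cur();print(c)
px,py=.603,.0025
r=np.hypot(c[0]-px,c[1]-py);a0=np.degrees(np.arctan2(c[1]-py,c[0]-px));print(r,a0)
a1=165.5;n=20
P=[(px+r*np.cos(np.radians(a)),py+r*np.sin(np.radians(a)),c[2],c[3]+a-a0) for a in np.linspace(a0,a1,n+1)]
rows(P)"
```

```text
(np.float64(0.6038299065035877), np.float64(0.15688201500149926), np.float64(0.19305081531920312), np.float64(-89.95493677012024))
0.15438424563642444 89.69199986137063
[[[0.0003, 0.0102, -0.0], -3.79], [[0.0003, 0.0102, -0.0], -3.79], [[0.0003, 0.0102, -0.0], -3.79], [[0.0003, 0.0102, -0.0], -3.79], [[0.0003, 0.0102, -0.0], -3.79]]
[[[0.0003, 0.0102, -0.0], -3.79], [[0.0003, 0.0102, -0.0], -3.79], [[0.0003, 0.0102, -0.0], -3.79], [[0.0003, 0.0102, -0.0], -3.79], [[0.0003, 0.0102, -0.0], -3.79]]
[[[0.0003, 0.0102, -0.0], -3.79], [[0.0003, 0.0102, -0.0], -3.79], [[0.0003, 0.0102, -0.0], -3.79], [[0.0003, 0.0102, -0.0], -3.79], [[0.0003, 0.0102, -0.0], -3.79]]
[[[0.0003, 0.0102, -0.0], -3.79], [[0.0003, 0.0102, -0.0], -3.79], [[0.0003, 0.0102, -0.0], -3.79], [[0.0003, 0.0102, -0.0], -3.79], [[0.0003, 0.0102, -0.0], -3.79]]
```

Call:
apply_moves([
  [[0, 0, 0], 0],
  [[0, 0, 0], 0],
  [[0, 0, 0], 0],
  [[0, 0, 0], 0],
])

```text
time_s: 5.63
tcp_pos: [0.6036, 0.1568, 0.1925]
ee_rot: [[0.001, -1.0, 0.0], [-1.0, -0.001, 0.0], [-0.0, -0.0, -1.0]]
wrist_force: [-0.4, -0.3, 1.9]
gripper_width: 0.174
gripper_force: 30.0
```

Call:
apply_moves([
  [[0.0003, 0.0102, 0], -3.79],
  [[0.0003, 0.0102, 0], -3.79],
  [[0.0003, 0.0102, 0], -3.79],
  [[0.0003, 0.0102, 0], -3.79],
  [[0.0003, 0.0102, 0], -3.79],
])

```text
time_s: 6.05
tcp_pos: [0.5533, 0.1492, 0.1926]
ee_rot: [[0.329, -0.944, 0.001], [-0.944, -0.329, 0.001], [-0.001, -0.001, -1.0]]
wrist_force: [-1.3, 1.7, 0.6]
gripper_width: 0.173
gripper_force: 30.0
```

Call:
apply_moves([
  [[0.0003, 0.0102, 0], -3.79],
  [[0.0003, 0.0102, 0], -3.79],
  [[0.0003, 0.0102, 0], -3.79],
  [[0.0003, 0.0102, 0], -3.79],
  [[0.0003, 0.0102, 0], -3.79],
])

```text
time_s: 6.47
tcp_pos: [0.5082, 0.1254, 0.1925]
ee_rot: [[0.618, -0.786, 0.0], [-0.786, -0.618, 0.002], [-0.001, -0.002, -1.0]]
wrist_force: [-1.7, 3.1, 1.9]
gripper_width: 0.173
gripper_force: 29.9
```

```bash
python3 c.py w2; python3 -c "
from station import r
s=r.sense();print(s['wrist_force'],s['gripper_width'],s['gripper_force'],s['time_s'])"
```

```text
[  0.5082   0.1254   0.1925 -51.837 ]
[0.5505 0.0718 0.3353]
collar_edge [328.704  67.296] 0.71 [0.567  0.0486 0.19  ]
bare_tube [324.096 302.688] 0.64 [0.5095 0.1247 0.19  ]
finger_tab [259.712 239.808] 0.72 [0.5482 0.1189 0.19  ]
lever_tip [419.072 224.88 ] 0.98 [0.5001 0.073  0.19  ]
mark_edge [432.832 274.512] 0.61 [0.4807 0.0856 0.19  ]
squeeze [344.192 214.8  ] 0.84 [0.5271 0.0889 0.19  ]
[-3.87364861  5.46457369  2.05460122] 0.17271417661072924 29.93826985359192 6.9167
```

Call:
apply_moves([
  [[-0.001, 0.0102, 0], -3.79],
  [[-0.0007, 0.0102, 0], -3.79],
  [[-0.0005, 0.0102, 0], -3.79],
  [[0, 0.0102, 0], -3.79],
  [[0, 0.0102, 0], -3.79],
])

```text
time_s: 7.33
tcp_pos: [0.4734, 0.0909, 0.1928]
ee_rot: [[0.839, -0.544, 0.005], [-0.544, -0.839, 0.002], [0.003, -0.005, -1.0]]
wrist_force: [3.1, 2.6, -1.3]
gripper_width: 0.173
gripper_force: 30.0
```

Call:
apply_moves([
  [[0, 0.0102, 0], -3.79],
  [[0, 0.0102, 0], -3.79],
  [[0, 0.0102, 0], -3.79],
  [[0, 0, 0], 0],
  [[0, 0, 0], 0],
])

```text
time_s: 7.75
tcp_pos: [0.457, 0.0629, 0.1926]
ee_rot: [[0.928, -0.373, 0.0], [-0.373, -0.928, -0.001], [0.001, 0.001, -1.0]]
wrist_force: [-0.8, -0.4, 2.6]
gripper_width: 0.176
gripper_force: 30.0
```

```bash
python3 c.py w3; python3 -c "
from station import r
s=r.sense();print(s['wrist_force'],s['gripper_width'],s['gripper_force'],s['time_s'])"
```

```text
[  0.457    0.0629   0.1926 -21.8835]
[0.5206 0.038  0.3355]
collar_edge [326.272  69.6  ] 0.9 [0.5462 0.0269 0.19  ]
bare_tube [324.096 300.288] 0.81 [0.4598 0.0626 0.19  ]
finger_tab [259.2   236.496] 0.55 [0.4965 0.077  0.19  ]
lever_tip [419.584 227.28 ] 0.59 [0.4753 0.0136 0.19  ]
squeeze [341.376 214.32 ] 0.92 [0.4925 0.0418 0.19  ]
[ 0.10449315 -0.88381679  3.88562366] 0.16881770516498634 29.940586388111115 8.2
```

Call:
apply_moves([
  [[0, 0.008, 0], -3],
  [[0, 0.006, 0], -2.2],
  [[0, 0.004, 0], -1.5],
  [[0, 0, 0], 0],
  [[0, 0, 0], 0],
])

```text
time_s: 8.62
tcp_pos: [0.451, 0.0466, 0.1924]
ee_rot: [[0.966, -0.26, 0.001], [-0.26, -0.966, 0.0], [0.0, -0.001, -1.0]]
wrist_force: [-0.0, 0.1, 3.2]
gripper_width: 0.173
gripper_force: 29.9
```

```bash
python3 c.py w4; python3 -c "
from station import r
s=r.sense();print(s['wrist_force'],s['moment'],s['gripper_width'],s['gripper_force'],s['time_s'])"
```

```text
[  0.451    0.0466   0.1924 -15.0867]
[0.5171 0.0293 0.3353]
collar_edge [328.576  66.576] 0.83 [0.5446 0.0204 0.19  ]
bare_tube [324.288 301.68 ] 0.69 [0.4532 0.0468 0.19  ]
finger_tab [259.712 239.088] 0.72 [0.4875 0.0654 0.19  ]
lever_tip [419.776 227.184] 0.65 [ 0.4751 -0.0001  0.19  ]
lever_tip [281.28  291.696] 0.56 [0.4626 0.0635 0.19  ]
squeeze [343.296 214.32 ] 0.84 [0.4885 0.0292 0.19  ]
[ 0.12644064 -0.88148571  3.82329217] [ 0.07313232 -0.00255188 -0.02271361] 0.17317080914867541 29.94087964296341 9.0667
```

View pics/w4.png

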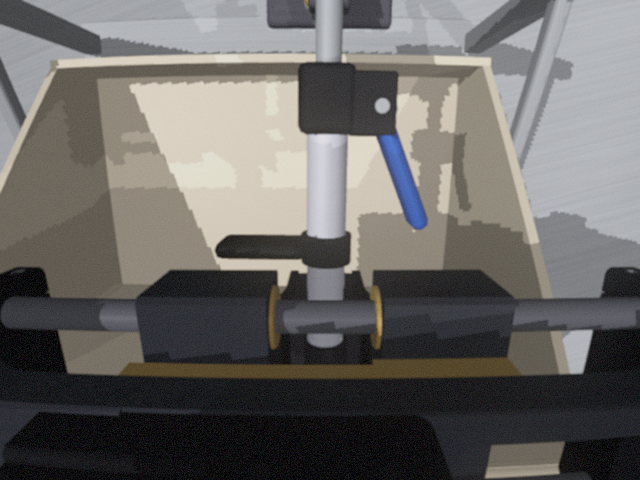

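The leg looks seated: it runs perpendicular to the rear wall edge, with the collar at rows 65–133 and the tab at row 247. I'll press a little further to find the stop.

Call:
apply_moves([
  [[0, 0.003, 0], -1],
  [[0, 0.002, 0], 0],
  [[0, 0, 0], 0],
])

```text
time_s: 9.32
tcp_pos: [0.4518, 0.0444, 0.1926]
ee_rot: [[0.97, -0.242, 0.007], [-0.242, -0.97, 0.007], [0.005, -0.008, -1.0]]
wrist_force: [3.3, 10.9, 0.8]
gripper_width: 0.171
gripper_force: 30.0
```

Call:
apply_moves([
  [[0, -0.003, 0], 0],
  [[0, 0, 0], 0],
  [[0, 0, 0], 0],
  [[0, 0, -0.02], 0],
  [[0, 0, -0.025], 0],
], hand=0.08)

```text
time_s: 9.73
tcp_pos: [0.448, 0.0433, 0.2352]
ee_rot: [[0.97, -0.243, -0.008], [-0.243, -0.97, -0.003], [-0.007, 0.005, -1.0]]
wrist_force: [0.7, 0.8, -0.1]
gripper_width: 0.464
gripper_force: 0.0
```

Call:
apply_moves([
  [[0.015, 0.003, 0], 0.5],
  [[0.015, 0.003, 0], 0],
  [[0.013, 0.002, 0], 0],
  [[0, 0, 0], 0],
  [[0, 0, 0], 0],
])

```text
time_s: 10.15
tcp_pos: [0.4892, 0.0254, 0.2363]
ee_rot: [[0.968, -0.252, -0.003], [-0.252, -0.968, -0.001], [-0.002, 0.001, -1.0]]
wrist_force: [-0.6, -0.6, -0.8]
gripper_width: 0.849
gripper_force: 0.0
```

```bash
cat > d.py <<'E'
from h import *
from plan import cur
import sys
np.set_printoptions(precision=4,suppress=True)
from station import r
c=cur();s=r.sense();print(np.array(c),s["gripper_width"],s["wrist_force"],s["time_s"])
p=imaging.capture("wrist");cv2.imwrite(f"pics/{sys.argv[1]}.png",p["frame"])
t=np.radians(c[3]);ux=np.array([np.cos(t),np.sin(t)]);uy=np.array([np.sin(t),-np.cos(t)])
for k in("collar_edge","bare_tube","finger_tab","lever_tip","squeeze","mark_edge","foot_tip"):
    for uv,q in at(p,k):
        X=on_z(p,uv,.19);d=X[:2]-c[:2];print(k,uv,q,X[:2],"tool",d@ux,d@uy)
E
python3 d.py w5
```

```text
[  0.4892   0.0254   0.2363 -14.6031] 0.8494367609609986 [-0.6311 -0.5951 -0.7728] 10.15
collar_edge [310.4   170.496] 0.97 [0.5448 0.019 ] tool 0.05545482799589485 -0.007835365495411157
bare_tube [306.304 333.504] 0.76 [0.455  0.0459] tool -0.03830835461557814 -0.011251356623339936
finger_tab [258.112 289.68 ] 0.92 [0.4884 0.0649] tool -0.0107151597417648 -0.03804918060984146
lever_tip [376.896 281.808] 0.7 [ 0.4761 -0.001 ] tool -0.00602900152708327 0.028776428314769665
squeeze [322.816 272.4  ] 0.62 [0.4892 0.0269] tool -0.00036410447691371 -0.001521889591861827
```

View pics/w5.png

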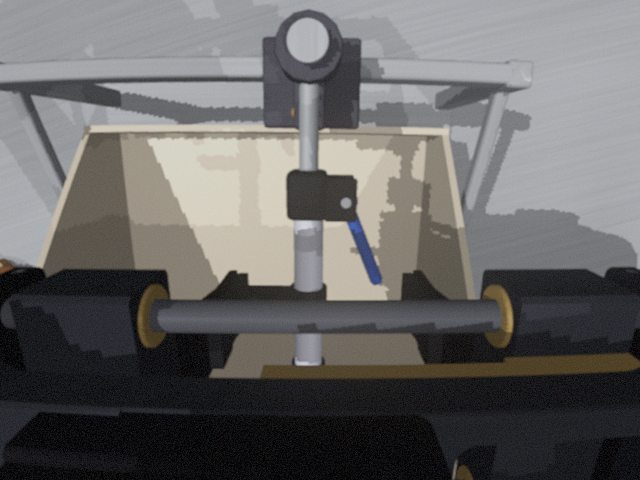

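The hub is at (308,40) and the leg lies on column ~309, parallel to the tool's x. The fingers clear the lever tip (376,280) and sit nearly above the tab's rear face.

Call:
apply_moves([
  [[0.004, -0.0005, 0], 0],
  [[0, 0, 0], 0],
  [[0, 0, 0.02], 0],
  [[0, 0, 0.025], 0],
  [[0, 0, 0], 0],
])

```text
time_s: 10.97
tcp_pos: [0.4909, 0.0249, 0.1881]
ee_rot: [[0.968, -0.252, -0.009], [-0.252, -0.968, -0.002], [-0.008, 0.004, -1.0]]
wrist_force: [-0.5, -0.5, -0.8]
gripper_width: 0.918
gripper_force: 0.0
```

Call:
apply_moves([
  [[-0.004, 0, 0], 0],
  [[-0.004, 0, 0], 0],
  [[-0.005, 0, 0], 0],
  [[-0.005, 0, 0], 0],
  [[0, 0, 0], 0],
])

```text
time_s: 11.38
tcp_pos: [0.4769, 0.0305, 0.1937]
ee_rot: [[0.968, -0.25, 0.004], [-0.25, -0.968, 0.001], [0.004, -0.002, -1.0]]
wrist_force: [2.3, -0.7, -0.4]
gripper_width: 0.918
gripper_force: 1.8
```

```bash
python3 d.py w6
```

```text
[  0.4769   0.0305   0.1937 -14.5069] 0.9179906130876228 [ 2.331  -0.6764 -0.4428] 11.3833
collar_edge [306.624 179.28 ] 0.91 [0.5321 0.0243] tool 0.05496413719987882 -0.007861278319463708
finger_tab [245.824 326.208] 0.95 [0.4758 0.0682] tool -0.010586009034164975 -0.036206183878332715
squeeze [322.304 308.208] 0.6 [0.4758 0.0325] tool -0.0015886554758173606 -0.001655127064651797
```

Call:
apply_moves([
  [[-0.006, 0, 0], 0],
  [[-0.006, 0, 0], 0],
  [[-0.006, 0, 0], 0],
  [[-0.006, 0, 0], 0],
  [[0, 0, 0], 0],
])

```text
time_s: 12.2
tcp_pos: [0.4533, 0.0366, 0.1927]
ee_rot: [[0.968, -0.251, 0.002], [-0.251, -0.968, 0.001], [0.001, -0.002, -1.0]]
wrist_force: [3.6, -0.1, 1.2]
gripper_width: 0.919
gripper_force: 1.7
```

```bash
python3 d.py w7
```

```text
[  0.4533   0.0366   0.1927 -14.5201] 0.9189799506720215 [ 3.6234 -0.0555  1.1995] 12.2
collar_edge [272.    292.704] 0.23 [0.4652 0.0577] tool 0.0062156578939513065 -0.023489442267860806
finger_tab [247.104 327.792] 0.77 [0.4517 0.0736] tool -0.010826316270678402 -0.03540519161017989
squeeze [322.176 310.992] 0.86 [0.4514 0.0388] tool -0.00244730682320008 -0.001681578960778971
```

View pics/w7.png

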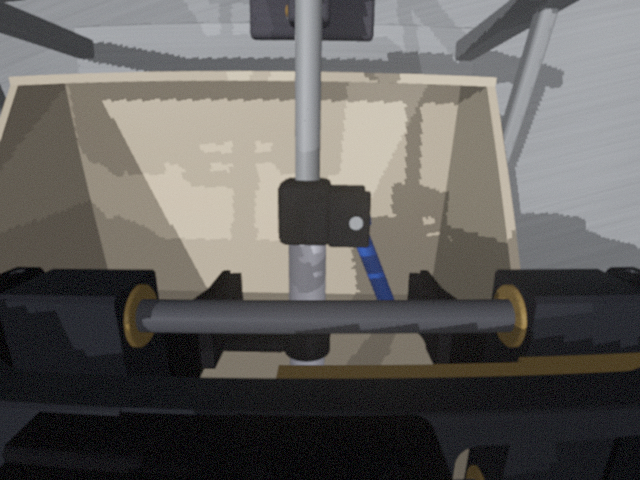

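No red yet: the collar's rear edge is at row ~180, column 307, and the bin is tilting. I'll push on in steps.

Call:
apply_moves([
  [[-0.004, 0, 0], 0],
  [[-0.004, 0, 0], 0],
  [[0, 0, 0], 0],
])

```text
time_s: 12.85
tcp_pos: [0.4453, 0.0383, 0.1921]
ee_rot: [[0.968, -0.251, 0.0], [-0.251, -0.968, 0.0], [0.0, -0.001, -1.0]]
wrist_force: [4.2, 1.9, 1.7]
gripper_width: 0.92
gripper_force: 1.9
```

```bash
cat > e.py <<'E'
from h import *
from plan import cur
from station import r
np.set_printoptions(precision=4,suppress=True)
c=cur();s=r.sense();print(np.array(c),s["gripper_width"],s["gripper_force"],s["wrist_force"],s["time_s"])
p=imaging.capture("wrist");cv2.imwrite(f"pics/e{p['shot']}.png",p["frame"]);print(p["shot"])
t=np.radians(c[3]);ux=np.array([np.cos(t),np.sin(t)])
f=p["frame"].astype(int)[60:290,285:330]
red=(f[...,2]>f[...,1]*1.8+20)&(f[...,2]>f[...,0]*1.8+20)
n=red.sum(1);rr=np.where(n>5)[0]+60;print("red rows",rr[[0,-1]] if len(rr) else None,n.max(),np.where(red.any(0))[0]+285)
X=lambda v:on_z(p,(307,v),.195)[:2]
if len(rr):print("red len mm",1e3*(X(rr[0])-X(rr[-1]+1))@ux)
g=p["frame"][:,300:314].mean((1,2));print("collar dark rows",[i for i in range(140,230) if g[i]<70 and g[i-1]>=70], "center",at(p,"collar_edge"),at(p,"mark_edge"))
E
python3 e.py
```

```text
[  0.4453   0.0383   0.1921 -14.538 ] 0.9195767992974455 1.8655360490083694 [4.1804 1.9155 1.7318] 12.85
12
red rows None 0 []
collar dark rows [182] center [(array([307.712, 178.08 ]), 0.56)] []
```

Call:
apply_moves([
  [[-0.004, 0, 0], 0],
  [[-0.004, 0, 0], 0],
  [[0, 0, 0], 0],
])

```text
time_s: 13.25
tcp_pos: [0.4375, 0.0401, 0.1921]
ee_rot: [[0.968, -0.251, -0.0], [-0.251, -0.968, 0.0], [-0.0, -0.0, -1.0]]
wrist_force: [4.8, 1.7, 0.2]
gripper_width: 0.921
gripper_force: 1.8
```

```bash
python3 e.py
```

```text
[  0.4375   0.0401   0.1921 -14.5317] 0.9207204620221733 1.8008399941027164 [4.7504 1.6676 0.2005] 13.25
13
red rows None 0 []
collar dark rows [182] center [(array([307.392, 181.104]), 0.77)] []
```

Call:
apply_moves([
  [[-0.004, 0, 0], 0],
  [[-0.003, 0, 0], 0],
  [[0, 0, 0], 0],
])

```text
time_s: 13.65
tcp_pos: [0.4308, 0.0418, 0.1921]
ee_rot: [[0.968, -0.251, -0.0], [-0.251, -0.968, 0.0], [-0.0, -0.0, -1.0]]
wrist_force: [4.2, 1.9, 0.1]
gripper_width: 0.918
gripper_force: 1.8
```

```bash
python3 e.py
```

```text
[  0.4308   0.0418   0.1921 -14.5331] 0.9178439229774614 1.82479877024889 [4.1975 1.9121 0.1342] 13.65
14
red rows [166 180] 25 [292 293 294 295 296 297 298 299 300 301 302 303 304 305 306 307 308 309
 310 311 312 313 314 315 316]
red len mm 5.705975899676193
collar dark rows [181] center [(array([304.32 , 181.824]), 0.71)] [(array([307.328, 187.296]), 0.66)]
```

Call:
apply_moves([
  [[-0.0025, 0, 0], 0],
  [[-0.0018, 0, 0], 0],
  [[0, 0, 0], 0],
])

```text
time_s: 14.05
tcp_pos: [0.4269, 0.0429, 0.1921]
ee_rot: [[0.968, -0.251, 0.0], [-0.251, -0.968, 0.0], [0.0, -0.0, -1.0]]
wrist_force: [4.8, 2.1, 0.3]
gripper_width: 0.924
gripper_force: 2.2
```

```bash
python3 e.py; python3 -c "
import cv2
a=cv2.imread('pics/e15.png');cv2.imwrite('pics/z1.png',cv2.resize(a[80:380,180:460],None,fx=2,fy=2))"
```

```text
[  0.4269   0.0429   0.1921 -14.5435] 0.9238668438758748 2.1553101763129234 [4.8437 2.1314 0.2863] 14.05
15
red rows [155 180] 25 [292 293 294 295 296 297 298 299 300 301 302 303 304 305 306 307 308 309
 310 311 312 313 314 315 316]
red len mm 9.826779554997309
collar dark rows [181] center [(array([306.688, 177.024]), 0.96)] [(array([305.28, 178.32]), 0.94)]
```

View pics/z1.png

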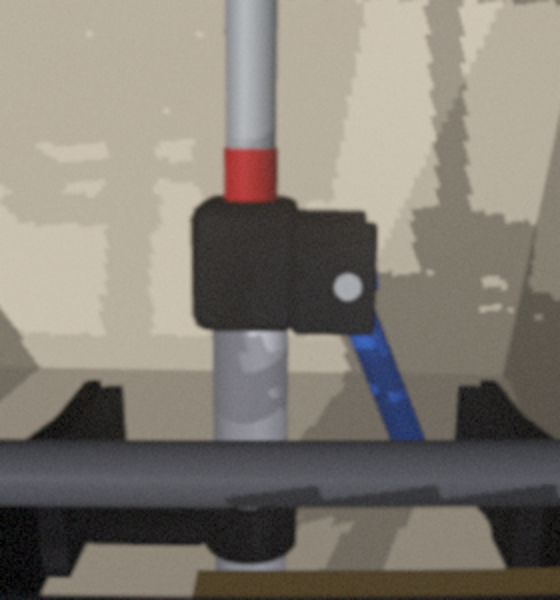

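The red band is fully out (image rows 155–180, about 9.8 mm), with the collar edge right at its outer edge. I'll hold there, then bring the tab-side finger against the sleeve as backing before squeezing.

Call:
apply_moves([
  [[0, 0, 0], 0],
  [[0, 0, 0], 0],
  [[0, 0, 0], 0],
])

```text
time_s: 14.45
tcp_pos: [0.4269, 0.0429, 0.1921]
ee_rot: [[0.968, -0.251, -0.0], [-0.251, -0.968, -0.0], [-0.0, 0.0, -1.0]]
wrist_force: [4.6, 1.0, -0.0]
gripper_width: 0.923
gripper_force: 2.1
```

Call:
apply_moves([
  [[0, 0.0035, 0], 0],
  [[0, 0.0035, 0], 0],
  [[0, 0.0035, 0], 0],
  [[0, 0.0035, 0], 0],
  [[0, 0, 0], 0],
], hand=0.06)

```text
time_s: 14.87
tcp_pos: [0.4233, 0.0292, 0.1922]
ee_rot: [[0.968, -0.252, 0.001], [-0.252, -0.968, 0.001], [0.0, -0.001, -1.0]]
wrist_force: [5.9, 3.3, -2.3]
gripper_width: 0.704
gripper_force: 3.4
```

```bash
python3 e.py
```

```text
[  0.4233   0.0292   0.1922 -14.568 ] 0.7043828546295398 3.376777544617653 [ 5.8633  3.3187 -2.2558] 14.8667
16
red rows None 0 []
collar dark rows [185, 228] center [(array([267.712, 180.   ]), 0.66)] [(array([270.784, 180.   ]), 0.93)]
```

```bash
sed -i 's/285:330/235:330/; s/+285)/+235)/; s/np.where(red.any(0))\[0\]+235/(np.where(red.any(0))[0]+235)[[0,-1]] if red.any() else 0/' e.py; python3 e.py
```

```text
[  0.4236   0.0297   0.1922 -14.5575] 0.6927011225142893 3.4028806909918785 [ 4.7951  3.6522 -2.4558] 15.0167
17
red rows [156 180] 25 [258 282]
red len mm 9.461600954812054
collar dark rows [185, 226] center [(array([270.272, 178.32 ]), 0.74), (array([254.592, 266.208]), 0.35)] [(array([272.192, 176.88 ]), 0.87), (array([257.984, 142.176]), 0.24)]
```

Call:
apply_moves([
  [[0, -0.002, 0], 0],
  [[0, -0.002, 0], 0],
  [[0, -0.001, 0], 0],
  [[0, 0, 0], 0],
], hand=0.048)

```text
time_s: 15.5
tcp_pos: [0.4252, 0.035, 0.1923]
ee_rot: [[0.968, -0.251, 0.002], [-0.251, -0.968, 0.002], [0.001, -0.002, -1.0]]
wrist_force: [5.5, 5.8, -1.9]
gripper_width: 0.563
gripper_force: 5.9
```

Call:
apply_moves([
  [[0, -0.002, 0], 0],
  [[0, -0.002, 0], 0],
  [[0, -0.001, 0], 0],
  [[0, 0, 0], 0],
], hand=0.038)

```text
time_s: 15.83
tcp_pos: [0.4264, 0.0399, 0.1922]
ee_rot: [[0.968, -0.251, 0.002], [-0.251, -0.968, 0.002], [0.001, -0.002, -1.0]]
wrist_force: [5.2, 5.9, -0.6]
gripper_width: 0.445
gripper_force: 8.2
```

```bash
python3 e.py
```

```text
[  0.4264   0.0399   0.1922 -14.5533] 0.4448813184912823 8.2114342325076 [ 5.2116  5.897  -0.5757] 15.8333
18
red rows [156 179] 24 [284 308]
red len mm 9.081299273612624
collar dark rows [179] center [(array([297.472, 178.512]), 0.94)] [(array([298.176, 179.28 ]), 0.67)]
```

Call:
apply_moves([
  [[-0.0005, -0.0015, 0], 0],
  [[0, -0.0015, 0], 0],
  [[0, 0, 0], 0],
  [[0, 0, 0], 0],
  [[0, 0, 0], 0],
], hand=0.0)

```text
time_s: 16.4
tcp_pos: [0.4274, 0.0441, 0.1923]
ee_rot: [[0.968, -0.252, 0.004], [-0.252, -0.968, 0.005], [0.003, -0.005, -1.0]]
wrist_force: [6.9, 8.9, -1.8]
gripper_width: 0.325
gripper_force: 30.5
```

Call:
apply_moves([
  [[0, 0, 0], 0],
  [[0, 0, 0], 0],
  [[0, 0, 0], 0],
  [[0, 0, 0], 0],
  [[0, 0, 0], 0],
])

```text
time_s: 16.82
tcp_pos: [0.4274, 0.0441, 0.1923]
ee_rot: [[0.968, -0.252, 0.004], [-0.252, -0.968, 0.005], [0.003, -0.005, -1.0]]
wrist_force: [5.6, 9.7, -2.3]
gripper_width: 0.324
gripper_force: 30.5
```

```bash
python3 e.py; python3 -c "
import cv2
a=cv2.imread('pics/e19.png');cv2.imwrite('pics/z2.png',cv2.resize(a[80:380,180:460],None,fx=2,fy=2))"
```

```text
[  0.4274   0.0441   0.1923 -14.5802] 0.3244391368043624 30.548881022259593 [ 5.6062  9.749  -2.2594] 16.8167
19
red rows [156 179] 24 [296 320]
red len mm 9.093491980636598
collar dark rows [180] center [(array([306.816, 179.184]), 0.94)] [(array([311.296, 179.616]), 0.9)]
```

View pics/z2.png

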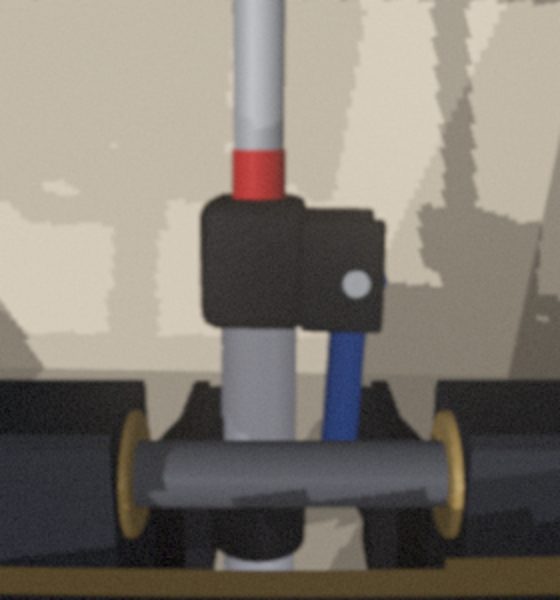

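The lever is closed: it leans just past parallel with the leg, the opening is ~28–30 mm and the pads press with 30 N. The band still shows fully, ending at the collar edge.

```bash
python3 -c "
from station import r
print(r.finish_job())"
```

```text
the job is handed in; nothing more can be done
None
```

I handed the job in with the stay seated, the leg at its mark (about 9 mm of the 10 mm red band measured clear of the collar), the lever squeezed closed, the bin propped open and the hand still gripping at about 30 N; the hand-in call returned no verdict.

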